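# Press the plunger into a desoldering pump

### The arm

A 6-joint arm with a two-finger parallel gripper is mounted at the origin on the work surface. World frame = base frame: x ahead of the robot, y to its left, z up, the work surface at z = 0. Lengths are in mm, angles in rad, forces in N, time in s.
With the tool pointing down it reaches from about 275 to 850 mm from the base axis. Payload 19 kg.
Tool frame: the origin (TCP) lies on the front face of the gripper's body, between the roots of the fingers; the fingertips stand 73 mm ahead of it and the grasp point (between the pads) lies 54 mm ahead of it (pinch_z is the distance from the TCP to the grasp point, in mm); z points along the fingers, y is the line along which they close (so a half turn about z gives the same grasp; the last joint's range is limited). The gripper opens to 85 mm and grips with 20 to 120 N. Pads are 22 mm wide; open, the fingers measure 114 mm over their backs; the gripper's body (76 mm by 85 mm) begins 54 mm behind the grasp point. The pads swing forward as they close: fully open they stand 13 mm farther back than shut.
Start: joints at [-1.412, 0.15, 1.437, -0, 1.554, -0.134], TCP at [165.94, -550.512, 303.867] pointing down, gripper open.
Joint ranges: [-2.8, 2.8], [-0.68, 2.1], [0.12, 2.68], [-1.39, 4.53], [0.16, 2.79], [-2.81, 2.81]. Speed limits (rad/s): [1.89, 1.89, 2.22, 3.01, 3.01, 3.01].

### API

Orientations are given as a unit quaternion [w, x, y, z].
In Python, from workcell import * gives the robot as it stands.
- The arm moves only by the tool send_rows, never from a script. Its argument "moves" is one flat list of numbers, 7 for each row, row after row: the shift along the tool's x, y, z in m, then the turn, a rotation vector about the tool's x, y, z in rad, then the opening, from 0 (shut) to 1 (fully open). In form: [dx, dy, dz, wx, wy, wz, hand, dx, dy, dz, wx, wy, wz, hand, ...]. A call has 1 to 12 rows; each row shifts and turns the commanded pose from where the row before left it, along the tool's axes as they then stand; what a row does not reach is not made up. A row lasts 1/8 s, in which the tool goes at most 62.5 mm and 10.7 degrees, less where a joint would pass 70% of its speed; a pose out of reach is approached as far as the arm can. A call with a gripper value outside its range is refused whole. The fingers move at their own pace and stop on an object; the grip force is fixed at half the most. Time passes only in rows, so rows that do not move let the fingers close. It gives the time, the measured TCP pose, the force, the opening and the grip force at its end, in the units of the state.
- observe(): the state, without advancing time (a new reading comes with each control period).
- get_image(name): name is "scene" or "top" or "wrist"; returns a dict with "color" (400x640x3 uint8, red, green, blue), "K" (3x3 intrinsics, pixels), "eye" and "rotation" of the camera in the world; the wrist camera has in their place "hand_eye" (4x4, takes a point from camera to tool coordinates, whose origin is the TCP and whose axes are the flange's). Camera axes: x right, y down, z forward; pixel columns grow to the right and rows downward; lengths in mm; the calibration is good to about 2 mm. The wrist camera is an equidistant fisheye: a pixel r from the principal point sees the ray r / f radians off the axis. A picture is of the moment at which its call begins: read the wrist's pose just before it. There is no depth.
- finish_job(): hands the job in; it is judged then, once.
The state is a dict: "clock": time; "qpos": joint angles; "joint_vel": joint speeds; "effort": joint torques, N m; "position": TCP position; "orientation": TCP orientation; "ft_force": force on the tool from outside, world axes, zero at the start; "torque": the same for the moment, N m; "opening": opening from 0.0 (shut) to 1.0 (fully open); "gripper_force": force on a finger pad.
Only numpy, scipy, OpenCV 4.12 (cv2) and the standard library are available. Lean on these libraries where they do the work, as an engineer would, in place of code of your own. Each camera call takes 0.05 s, during which the arm holds its last target. There are 200 camera calls.

### The job

Put the desoldering pump back together: take the long plunger rod (the tallest of the three in the wooden rack) and lower it foot first into the upright pump barrel until its foot rests on the piston, partway down. Let go of it there, then push down on top of its knob until the knob sits on the barrel's mouth.

Things in the scene. Friction and masses are not known exactly. Their poses are not given: they have to be found in the camera images.
- plunger: Long plunger rod, loose, upright in a rack hole, the tallest there (top 157 mm above the bench): steel shank 14 mm thick, 122 mm long, then a black cylindrical knob 36 mm across, 20 mm tall; 142 mm in all, about 80 g. Origin: centre of the foot; z along the rod to the knob. Take it from above by the knob's sides. Fingers reaching below the knob stop on the barrel's mouth before the rod is home.
- rack: Fixed plywood block 70 x 250 x 50 mm (x, y, z). Origin: centre of its underside. Holes 16 mm wide, 35 mm deep, in a row at y = -80, 0, 80 mm hold, in any order, the plunger and two bystanders: a short plunger (same knob, top 105 mm above the bench) and a nut driver (tapered handle, top 130 mm). Fingers closing along the rack's x axis clear the neighbours.
- barrel: Fixed aluminium tube, upright on a dark steel foot 85 x 85 x 20 mm. Origin: centre of the foot's underside, on the bore's axis; z up. Bore 17 mm wide, opening from 130 mm height as a funnel to 32 mm at the mouth; its rim is 42 mm across, 150 mm above the bench. With the rod home the knob sits on the rim: rod's foot 28 mm, knob's top 170 mm above the bench.
- piston (a joint): How far (m) the rubber piston inside the barrel has been pushed down: its upper face is 88 mm minus this above the bench. Starts at 0 to 0.015; 0.060 with the rod home. About 6 N pushes it; it stays where left. The rod's weight does not move it, so the rod set on it stands by itself in the bore, knob 45 to 60 mm above home, leaning up to 3 degrees.
There are look-alikes about, which are no part of the job. Leave any blue, turquoise or yellow look-alike of the plunger alone.

How it is judged (in metres and radians):
On the way:
1. The plunger stands partway in the bore, let go: its foot at least 40 mm below the mouth, with at least 15 mm still to go (horizontal distance between plunger and barrel below 0.01 m and z of plunger in the frame of barrel between 0.043 and 0.11 m and angle between plunger's own z axis and vertical below 0.17 rad and contact force between the fingers and plunger below 0.05 N), for 0.2 s.
At the end, for the whole second after the job is handed in: The long plunger is in the barrel's bore (foot within 10 mm of the axis, upright within 10 degrees), pushed home to within 5 mm of the knob sitting on the mouth, with the piston pushed down ahead of it by at least 55 mm on its scale, and it is at rest (value of joint piston above 0.055 m and horizontal distance between plunger and barrel below 0.01 m and z of plunger in the frame of barrel below 0.033 m and angle between plunger's own z axis and vertical below 0.17 rad and linear speed of plunger below 0.02 m/s); the robot touches nothing.
It also fails if it takes over 51 s, if anything falls off the work surface, if the arm or the gripper's body presses on something with over 40 N, if the wrist force passes 120 N, or if a joint passes its speed limit or range.

## Working session

There is one attempt and no reset: what is moved stays moved. The work goes in short steps, Python scripts to look and compute and a tool call to move; the robot and the scene stay as the last step left them, time stands still between calls to the robot, and variables do not carry over. Pictures are saved under pics/ and viewed, at most 10 in all, crops included, and the job is handed in when it is done.

Besides the shell and the picture viewer there is one more tool, called by a JSON object that holds its "name" and its "arguments", one argument or row to a line. send_rows: Moves the arm, as the interface text tells. Its arguments: {"type":"object","properties":{"moves":{"type":"array","items":{"type":"number"}}},"required":["moves"]}

```bash
mkdir -p pics
python3 - <<'E'
from workcell import *
import cv2, numpy as np
s=observe(); print({k:np.round(v,3) for k,v in s.items()})
for n in ("scene","top"):
    im=get_image(n); cv2.imwrite(f"pics/{n}.png",im["color"][:,:,::-1]); print(n,im["K"],im["eye"],im["rotation"])
im=get_image("wrist"); print(im["hand_eye"],im["K"])
E
```

```text
{'clock': np.float64(0.0), 'qpos': array([-1.412,  0.151,  1.438,  0.   ,  1.554, -0.134]), 'joint_vel': array([ 0.001, -0.   , -0.002,  0.   ,  0.001, -0.   ]), 'effort': array([-2.0000e-03, -7.1307e+01, -5.7088e+01, -0.0000e+00,  9.0000e-03,
       -0.0000e+00]), 'position': array([ 165.928, -550.383,  303.302]), 'orientation': array([-0.001,  0.989,  0.146,  0.   ]), 'ft_force': array([-0.276,  1.156,  0.551]), 'torque': array([-0.008, -0.034, -0.007]), 'gripper_force': np.float64(0.0), 'opening': np.float64(1.002)}
scene [[401.00201762   0.         320.10947013]
 [  0.         401.00201762 199.9026725 ]
 [  0.           0.           1.        ]] [1067.51118865  -24.65850724  751.41637026] [-0.2290717   0.66966298  0.66837305 -0.22881241]
top [[479.92122523   0.         319.53074654]
 [  0.         479.92122523 192.51820038]
 [  0.           0.           1.        ]] [ 491.65217144  -31.41541155 1164.83542647] [ 0.01398984 -0.69774522  0.71564025 -0.02854673]
[[-4.25216038e-04 -9.64348509e-01 -2.64635170e-01  6.77523665e+01]
 [ 9.99999894e-01 -4.56068247e-04  5.51428642e-05  6.08086480e-01]
 [-1.73868637e-04 -2.64635118e-01  9.64348601e-01 -6.90508201e+01]
 [ 0.00000000e+00  0.00000000e+00  0.00000000e+00  1.00000000e+00]] [[309.70691629   0.         316.86604024]
 [  0.         309.70691629 205.86007698]
 [  0.           0.           1.        ]]
```

View pics/scene.png

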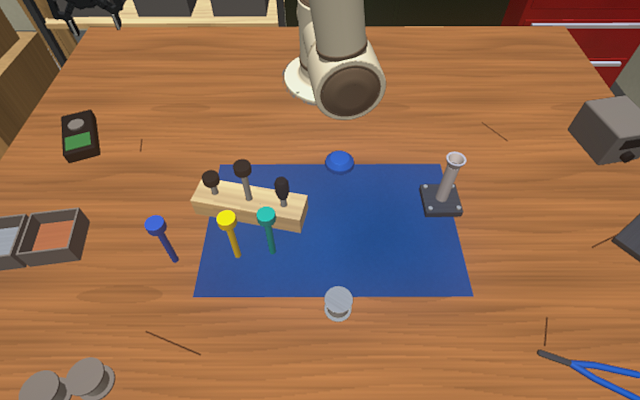

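View pics/top.png

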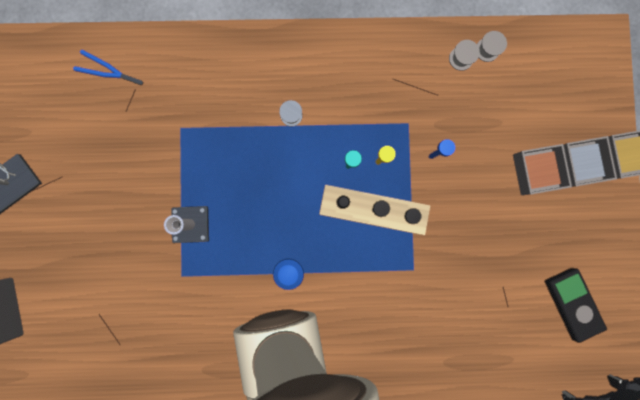

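The scene view shows the candidates. Rack: (211,178) short knob, (242,168) knob on a long shank, (282,186) tapered driver. Look-alikes: blue (155,226), yellow (227,219), turquoise (266,216). In the top view the rack items sit at (413,216), (381,209) and (343,202), and the barrel rim at (173,225). I choose the middle rack item, and check it by triangulating heights and with a crop.

```bash
cat > h.py <<'E'
from workcell import *
import cv2, numpy as np
from scipy.spatial.transform import Rotation as R
def rot(q): 
    q=np.array(q); return q if q.shape==(3,3) else R.from_quat(q,scalar_first=True).as_matrix()
def ray(im,px):
    d=np.linalg.inv(im["K"])@[px[0],px[1],1.]; return np.array(im["eye"]),rot(im["rotation"])@d
def onz(im,px,z):
    e,d=ray(im,px); return e+d*(z-e[2])/d[2]
def tri(a,pa,b,pb):
    e,d=ray(a,pa);f,g=ray(b,pb); d=d/np.linalg.norm(d);g=g/np.linalg.norm(g)
    t,u=np.linalg.lstsq(np.c_[d,-g],f-e,rcond=None)[0]; p,q=e+d*t,f+g*u
    return (p+q)/2,np.linalg.norm(p-q)
def wray(im,px,s):
    K=im["K"];x=np.array([(px[0]-K[0,2]),(px[1]-K[1,2])]);r=np.hypot(*x);t=r/K[0,0]
    d=np.r_[x/max(r,1e-9)*np.sin(t),np.cos(t)]; H=im["hand_eye"];T=rot(s["orientation"])
    return T@H[:3,3]+np.array(s["position"]),T@H[:3,:3]@d
def wonz(im,px,s,z):
    e,d=wray(im,px,s); return e+d*(z-e[2])/d[2]
E
python3 - <<'E'
from h import *
t=get_image("top");s=get_image("scene")
def blobs(im,box):
    x0,y0,x1,y1=box;g=im["color"][y0:y1,x0:x1].max(2);m=(g<75).astype(np.uint8)
    n,l,st,c=cv2.connectedComponentsWithStats(m); return [(np.round(c[i]+[x0,y0],1),st[i][2:]) for i in range(1,n) if st[i][4]>30]
bt=blobs(t,(325,188,428,232));bs=blobs(s,(195,150,300,205));print(bt);print(bs)
for a in bt:
  for b in bs:
    p,e=tri(t,a[0],s,b[0]); 
    if e<12: print(a[0],b[0],p.round(),e.round(1))
hsv=cv2.cvtColor(t["color"],cv2.COLOR_RGB2HSV)
box=np.zeros((400,640),np.uint8);box[175:245,310:440]=1
m=((hsv[...,0]<30)&(hsv[...,1]>40)&(hsv[...,2]>150)).astype(np.uint8)*box
m=cv2.morphologyEx(m,cv2.MORPH_CLOSE,np.ones((15,15)))
m=cv2.morphologyEx(m,cv2.MORPH_OPEN,np.ones((9,9)))
c=max(cv2.findContours(m,0,1)[0],key=cv2.contourArea);r=cv2.minAreaRect(c);print(r)
P=np.array([onz(t,p,50) for p in cv2.boxPoints(r)]);print(P.round())
for z in (150,):print(onz(t,(173.5,225),z))
a=cv2.resize(s["color"][140:240,180:320],None,fx=4,fy=4,interpolation=2)
b=cv2.resize(t["color"][195:255,150:220],None,fx=4,fy=4,interpolation=2)
b=cv2.copyMakeBorder(b,0,400-240,0,0,0);cv2.imwrite("pics/crop.png",np.hstack([cv2.copyMakeBorder(a,0,0,0,0,0)[:, :500],b])[:,:,::-1])
E
```

```text
[(array([342.7, 201.7]), array([ 12,  12, 112], dtype=int32)), (array([380.7, 208.3]), array([ 16,  15, 178], dtype=int32)), (array([412.3, 215.8]), array([ 15,  14, 164], dtype=int32))]
[(array([241.7, 168.2]), array([ 18,  18, 259], dtype=int32)), (array([210.3, 178.5]), array([ 17,  17, 224], dtype=int32)), (array([281.5, 187.6]), array([ 15,  23, 253], dtype=int32))]
[342.7 201.7] [281.5 187.6] [ 534. -105.  105.] 0.3
[380.7 208.3] [241.7 168.2] [ 516. -183.  146.] 0.9
[412.3 215.8] [210.3 178.5] [ 499. -261.   94.] 0.9
((380.0, 209.5), (69.0, 118.0), 90.0)
[[ 599.  -60.   50.]
 [ 593. -336.   50.]
 [ 432. -330.   50.]
 [ 439.  -56.   50.]]
[491.86070177 254.93973147 150.        ]
```

View pics/crop.png

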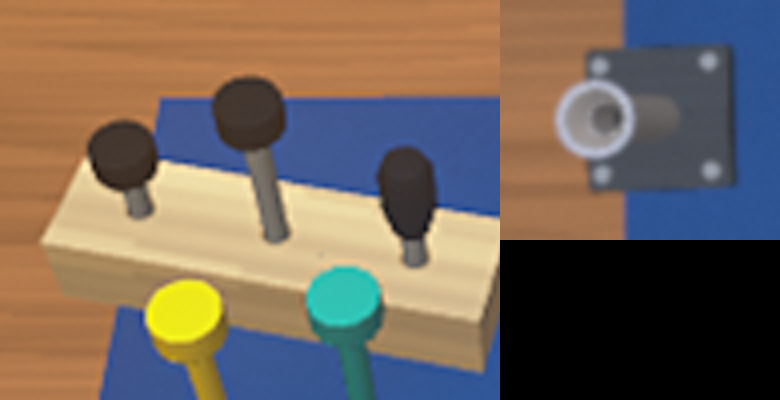

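The crop confirms it: the tall black-knobbed rod on the long steel shank, in the middle of the rack, at about (516,-183). The barrel is at about (492,255). First I turn the tool so the fingers close along the rack's x axis, then travel above the rod.

{"name": "send_rows", "arguments": {
  "moves": [0,0,0,0,0,-0.1765,1,0,0,0,0,0,-0.1765,1,0,0,0,0,0,-0.1765,1,0,0,0,0,0,-0.1765,1,0,0,0,0,0,-0.1765,1,0,0,0,0,0,-0.1765,1]
}}

```text
clock: 1.0
position: [165.9, -550.5, 303.7]
orientation: [-0.0, 0.778, 0.628, 0.0]
ft_force: [-0.1, 1.2, -0.0]
opening: 0.997
gripper_force: 0.0
```

{"name": "send_rows", "arguments": {
  "moves": [0.0435,0.026,0,0,0,0,1,0.0435,0.026,0,0,0,0,1,0.0435,0.026,0,0,0,0,1,0.0435,0.026,0,0,0,0,1,0.0435,0.026,0,0,0,0,1,0.0435,0.026,0,0,0,0,1,0.0435,0.026,0,0,0,0,1,0.0435,0.026,0,0,0,0,1,0.0435,0.026,0,0,0,0,1,0.0435,0.026,0,0,0,0,1,0,0,0,0,0,0,1]
}}

```text
clock: 2.38
position: [515.8, -180.0, 303.5]
orientation: [-0.0, 0.779, 0.627, 0.0]
ft_force: [0.2, -0.3, -0.4]
opening: 1.003
gripper_force: 0.0
```

Run:
```python
from h import *
s=observe();im=get_image("wrist");print(s["position"],rot(s["orientation"]).round(3))
cv2.imwrite("pics/w1.png",im["color"][:,:,::-1])
m=(im["color"].max(2)<75).astype(np.uint8)
n,l,st,c=cv2.connectedComponentsWithStats(m)
for i in range(1,n):
    if st[i][4]>150: print(c[i].round(1),st[i],wonz(im,c[i],s,155).round(1))
```

```text
[ 515.76066451 -180.0403619   303.53898863] [[ 0.214  0.977 -0.   ]
 [ 0.977 -0.214  0.001]
 [ 0.001 -0.    -1.   ]]
[319.3 110.9] [303  95  35  33 493] [ 534.4 -107.   155. ]
[  9.  152.1] [  0 110  14  94 256] [210.3 -44.8 155. ]
[310.  206.9] [298 192  40  41 325] [ 513.2 -172.9  155. ]
[301.8 353.1] [    0   252   600   148 42593] [ 474.6 -307.4  155. ]
[413.2 271.2] [405 253  20  41 476] [ 583. -244.  155.]
[  5.3 326.3] [  0 301  17  46 413] [   7.2 -258.4  155. ]
```

View pics/w1.png

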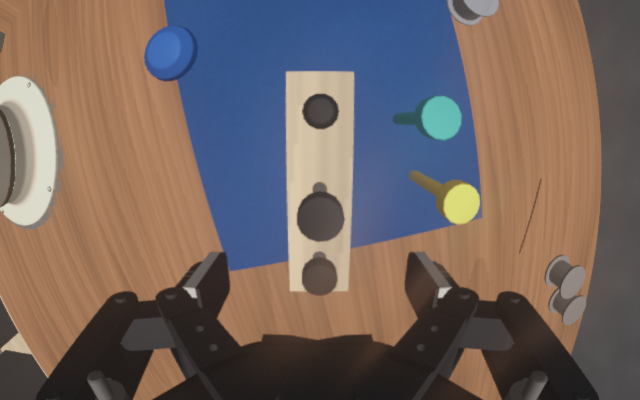

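The wrist view shows the long plunger's knob at (320,217), centred in the rack. The rack edges are vertical in the image, so the alignment is good. The turquoise (440,118) and yellow (460,203) rods are off to the right.

Run:
```python
from h import *
s=observe();im=get_image("wrist");T=rot(s["orientation"])
hsv=cv2.cvtColor(im["color"],cv2.COLOR_RGB2HSV)
g=im["color"].max(2);m=np.zeros_like(g);m[190:245,290:350]=(g[190:245,290:350]<105)
m=cv2.morphologyEx(m,cv2.MORPH_OPEN,np.ones((19,19)))
c=max(cv2.findContours(m,0,1)[0],key=cv2.contourArea);q=cv2.minEnclosingCircle(c);print(q)
for px in (q[0],(320,217)):
    p=wonz(im,px,s,157);print(p.round(1),(T.T@(p-s["position"])).round(1))
p=wonz(im,(460,203),s,150);print("yellow",p.round(1),(T.T@(p-s["position"])).round(1))
```

```text
((320.6612548828125, 214.23094177246094), 24.239625930786133)
[ 518.7 -180.8  157. ] [  1.3   3.7 146.6]
[ 517.7 -182.8  157. ] [ -0.8   3.3 146.6]
yellow [ 629.4 -198.3  150. ] [  8.  115.7 153.5]
```

{"name": "send_rows", "arguments": {
  "moves": [0,0.0035,0.02,0,0,0,1,0,0,0.03,0,0,0,1,0,0,0.03,0,0,0,1,0,0,0.0205,0,0,0,1,0,0,0,0,0,0,1,0,0,0,0,0,0,0,0,0,0,0,0,0,0,0,0,0,0,0,0,0,0,0,0,0,0,0,0,0,0,0,0,0,0,0,0,0,0,0,0,0,0]
}}

```text
clock: 3.85
position: [517.9, -183.3, 204.4]
orientation: [0.001, 0.78, 0.626, 0.0]
ft_force: [-1.6, 0.5, 8.1]
opening: 0.401
gripper_force: 59.2
```

{"name": "send_rows", "arguments": {
  "moves": [0,0,-0.01,0,0,0,0,0,0,-0.015,0,0,0,0,0,0,-0.02,0,0,0,0,0,0,-0.03,0,0,0,0,0,0,-0.03,0,0,0,0,0,0,-0.03,0,0,0,0,0,0,-0.03,0,0,0,0,0,0,-0.015,0,0,0,0,0,0,0,0,0,0,0]
}}

```text
clock: 4.97
position: [517.7, -183.2, 384.2]
orientation: [0.001, 0.78, 0.626, 0.0]
ft_force: [0.6, 0.3, -2.1]
opening: 0.399
gripper_force: 59.9
```

Run:
```python
from h import *
s=observe();T=rot(s["orientation"]);print(s["position"].round(1),s["ft_force"],s["opening"])
t=get_image("top")
# rim: bright ring
c=t["color"][205:245,155:195].astype(int);g=cv2.resize(c.astype(np.uint8),None,fx=6,fy=6,interpolation=2)
x=get_image("scene")["color"][60:200,180:320];x=cv2.resize(x,(480,480))
im=get_image("wrist")["color"]
g=cv2.copyMakeBorder(g,0,240,0,0,0);cv2.imwrite("pics/l1.png",np.hstack([x,g])[:,:,::-1])
d=T.T@(np.array([492,255,0])-s["position"]);print(d)
```

```text
[ 517.7 -183.2  384.2] [ 0.64463994  0.30199283 -2.06657043] 0.39949553620611905
[ 422.23867182 -120.81554432  383.90647154]
```

View pics/l1.png

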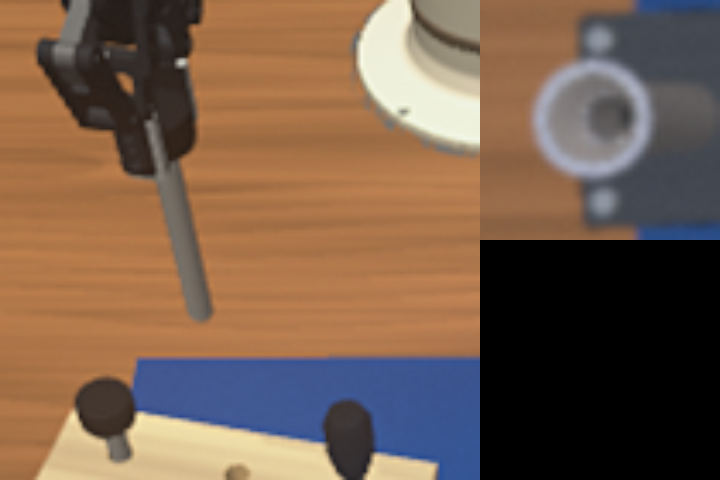

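The rod is held and clear of the rack, with its foot free at (200,315) in the crop. The barrel rim's centre is at top pixel (173.8,224.6). I carry the rod above the barrel.

{"name": "send_rows", "arguments": {
  "moves": [0.0422,-0.0121,0,0,0,0,0,0.0422,-0.0121,0,0,0,0,0,0.0422,-0.0121,0,0,0,0,0,0.0422,-0.0121,0,0,0,0,0,0.0422,-0.0121,0,0,0,0,0,0.0422,-0.0121,0,0,0,0,0,0.0422,-0.0121,0,0,0,0,0,0.0422,-0.0121,0,0,0,0,0,0.0422,-0.0121,0,0,0,0,0,0.0422,-0.0121,0,0,0,0,0,0,0,0,0,0,0,0]
}}

```text
clock: 6.5
position: [490.6, 257.4, 382.0]
orientation: [-0.001, 0.779, 0.627, -0.001]
ft_force: [-0.8, -0.0, -1.7]
opening: 0.396
gripper_force: 59.9
```

Run:
```python
from h import *
s=observe();print(s["position"].round(1),s["qpos"].round(2))
x=get_image("scene")["color"];w=get_image("wrist")["color"]
np.savez("a.npz",x=x,w=w)
a=cv2.resize(x[70:220,400:500],(400,600),interpolation=2);b=cv2.resize(w[140:400,230:410],(400,578),interpolation=2);b=cv2.copyMakeBorder(b,0,22,0,0,0)
cv2.imwrite("pics/b1.png",np.hstack([a,b])[:,:,::-1])
```

```text
[490.6 257.4 382. ] [0.34 0.09 1.35 0.   1.7  0.56]
```

View pics/b1.png

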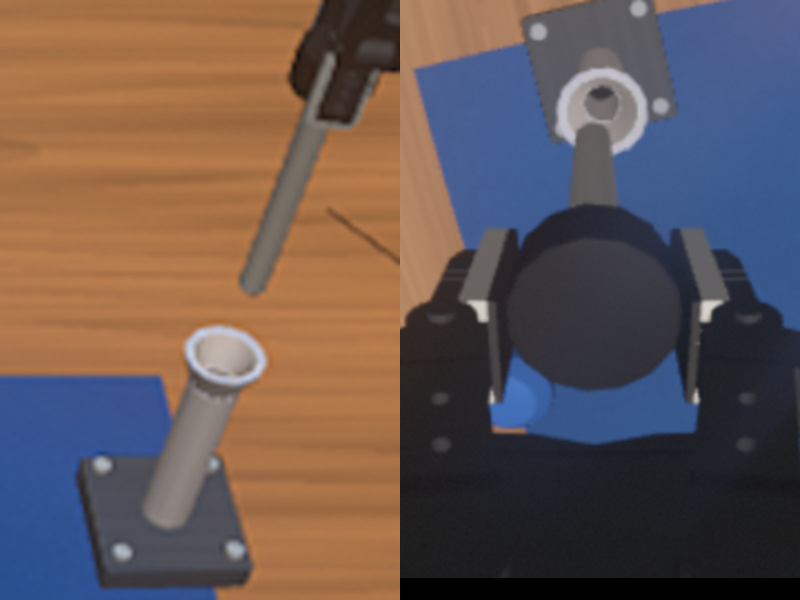

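The left crop shows the foot at scene pixel (463,141) above the rim at (456,159.5). In the wrist view the rim is at about (321,189.5), with the shank end just below it.

Run:
```python
from h import *
s=observe();T=rot(s["orientation"]);sc=get_image("scene");w=get_image("wrist");t=get_image("top")
print("rim scene",onz(sc,(456.25,159.4),150).round(1),"tri",tri(sc,(456.25,159.4),t,(173.6,224.6)))
print("rim wrist",wonz(w,(320.9,189.5),s,150).round(1),"rim top",onz(t,(173.6,224.6),150).round(1))
for z in (190,193,196):print("foot scene",onz(sc,(463.1,140.7),z).round(1))
print("foot far edge wrist",wonz(w,(317.3,196.5),s,193).round(1),"knob",wonz(w,(230+194/2.222,140+313/2.222),s,335).round(1))
print(T.round(3))
```

```text
rim scene [496.4 256.5 150. ] tri (array([492.91518106, 256.98371055, 146.27409562]), np.float64(2.366647030121354))
rim wrist [495.9 254.8 150. ] rim top [492.7 254.7 150. ]
foot scene [483.1 262.3 190. ]
foot scene [486.2 260.7 193. ]
foot scene [489.3 259.2 196. ]
foot far edge wrist [493.  258.8 193. ] knob [492.4 256.5 335. ]
[[ 0.216  0.976 -0.001]
 [ 0.976 -0.216 -0.001]
 [-0.001 -0.001 -1.   ]]
```

{"name": "send_rows", "arguments": {
  "moves": [-0.0005,0.004,0.01,0,0,0,0,0,0,0.015,0,0,0,0,0,0,0.01,0,0,0,0,0,0,0,0,0,0,0]
}}

```text
clock: 7.25
position: [494.8, 253.6, 347.3]
orientation: [-0.0, 0.78, 0.626, -0.001]
ft_force: [0.2, 0.1, -1.0]
opening: 0.397
gripper_force: 59.9
```

Run:
```python
from h import *
s=observe();print(s["position"].round(1),s["ft_force"])
x=get_image("scene")["color"];w=get_image("wrist")["color"];t=get_image("top")["color"]
a=cv2.resize(x[90:190,430:497],(400,600),interpolation=2);b=cv2.resize(w[140:260,280:360],(400,600),interpolation=2)
cv2.imwrite("pics/b2.png",np.hstack([a,b])[:,:,::-1])
```

```text
[494.8 253.6 347.3] [ 0.1867932   0.10950415 -1.03864746]
```

View pics/b2.png

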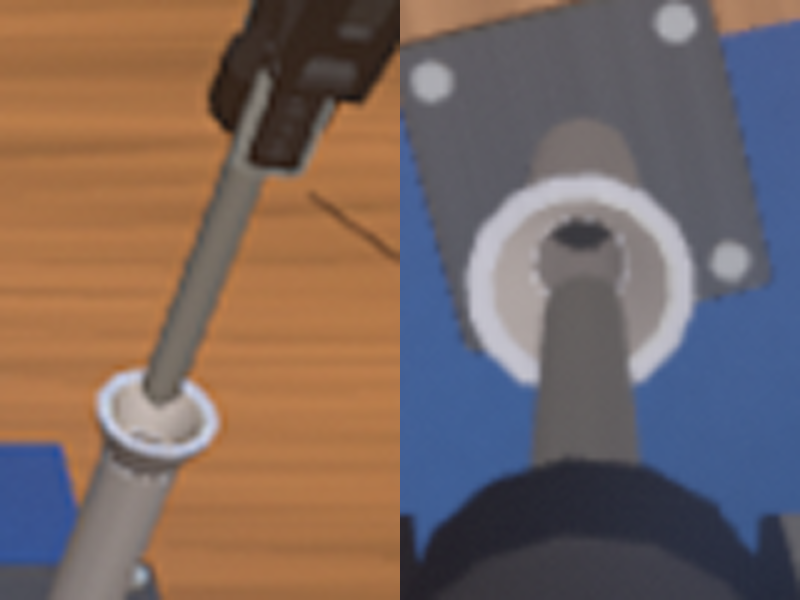

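The foot is over the mouth in both views: scene crop (163,393) against rim (157,412), and wrist crop (587,280) against rim (581,281). That is within funnel tolerance. I nudge 2 mm along tool x and lower.

{"name": "send_rows", "arguments": {
  "moves": [0.002,0,0.007,0,0,0,0,0,0,0.007,0,0,0,0,0,0,0.007,0,0,0,0,0,0,0.006,0,0,0,0,0,0,0,0,0,0,0]
}}

```text
clock: 8.02
position: [495.4, 255.6, 320.9]
orientation: [-0.0, 0.78, 0.626, -0.0]
ft_force: [0.1, -0.4, -1.0]
opening: 0.396
gripper_force: 59.9
```

{"name": "send_rows", "arguments": {
  "moves": [0,0,0.004,0,0,0,0,0,0,0.004,0,0,0,0,0,0,0.004,0,0,0,0,0,0,0,0,0,0,0]
}}

```text
clock: 8.52
position: [495.4, 255.6, 309.1]
orientation: [-0.0, 0.78, 0.626, -0.0]
ft_force: [-0.6, -0.2, -0.2]
opening: 0.396
gripper_force: 59.9
```

{"name": "send_rows", "arguments": {
  "moves": [0,0,0.005,0,0,0,0,0,0,0.005,0,0,0,0,0,0,0.005,0,0,0,0,0,0,0.005,0,0,0,0,0,0,0.005,0,0,0,0,0,0,0,0,0,0,0]
}}

```text
clock: 9.28
position: [495.3, 255.6, 284.0]
orientation: [-0.0, 0.78, 0.626, -0.0]
ft_force: [0.0, -0.0, 0.1]
opening: 0.398
gripper_force: 59.9
```

{"name": "send_rows", "arguments": {
  "moves": [0,0,0.003,0,0,0,0,0,0,0.003,0,0,0,0,0,0,0,0,0,0,0]
}}

```text
clock: 9.65
position: [495.4, 255.6, 278.2]
orientation: [-0.0, 0.78, 0.626, -0.0]
ft_force: [0.3, -0.7, -1.6]
opening: 0.396
gripper_force: 59.9
```

{"name": "send_rows", "arguments": {
  "moves": [0,0,0.002,0,0,0,0,0,0,0.002,0,0,0,0,0,0,0,0,0,0,0]
}}

```text
clock: 10.02
position: [495.5, 255.7, 274.4]
orientation: [-0.0, 0.78, 0.626, 0.0]
ft_force: [-0.3, -0.5, -1.5]
opening: 0.399
gripper_force: 60.0
```

{"name": "send_rows", "arguments": {
  "moves": [0,0,0.002,0,0,0,0,0,0,0.002,0,0,0,0,0,0,0,0,0,0,0]
}}

```text
clock: 10.4
position: [495.5, 255.7, 270.4]
orientation: [0.0, 0.78, 0.626, 0.0]
ft_force: [-0.3, -0.2, 1.6]
opening: 0.394
gripper_force: 60.2
```

{"name": "send_rows", "arguments": {
  "moves": [0,0,0.002,0,0,0,0,0,0,0.002,0,0,0,0,0,0,0,0,0,0,0]
}}

```text
clock: 10.78
position: [495.4, 255.6, 266.2]
orientation: [-0.0, 0.78, 0.626, -0.0]
ft_force: [0.3, 0.2, 1.2]
opening: 0.395
gripper_force: 60.1
```

{"name": "send_rows", "arguments": {
  "moves": [0,0,0.002,0,0,0,0,0,0,0.001,0,0,0,0,0,0,0,0,0,0,0]
}}

```text
clock: 11.15
position: [495.4, 255.6, 263.3]
orientation: [-0.0, 0.78, 0.626, -0.0]
ft_force: [0.2, -0.1, 1.9]
opening: 0.395
gripper_force: 60.2
```

{"name": "send_rows", "arguments": {
  "moves": [0,0,0,0,0,0,0.6,0,0,0,0,0,0,0.8,0,0,0,0,0,0,1,0,0,0,0,0,0,1,0,0,0,0,0,0,1]
}}

```text
clock: 11.78
position: [495.4, 255.7, 263.4]
orientation: [-0.0, 0.78, 0.626, -0.0]
ft_force: [-0.6, 0.6, 0.2]
opening: 1.001
gripper_force: 0.0
```

{"name": "send_rows", "arguments": {
  "moves": [0,0,-0.01,0,0,0,1,0,0,-0.02,0,0,0,1,0,0,-0.03,0,0,0,1,0,0,-0.03,0,0,0,1,0,0,0,0,0,0,1]
}}

```text
clock: 12.4
position: [495.8, 255.8, 356.4]
orientation: [0.001, 0.78, 0.626, 0.002]
ft_force: [0.2, -0.8, -0.4]
opening: 0.998
gripper_force: 0.0
```

Run:
```python
from h import *
s=observe();print(s["position"].round(1),s["ft_force"],s["opening"])
x=get_image("scene")["color"];w=get_image("wrist")
a=cv2.resize(x[60:220,400:507],(400,600),interpolation=2);b=cv2.resize(w["color"][140:320,260:380],(400,600),interpolation=2)
cv2.imwrite("pics/b3.png",np.hstack([a,b])[:,:,::-1])
```

```text
[495.8 255.8 356.4] [ 0.17942993 -0.75920026 -0.38532757] 0.9976857843307877
```

View pics/b3.png

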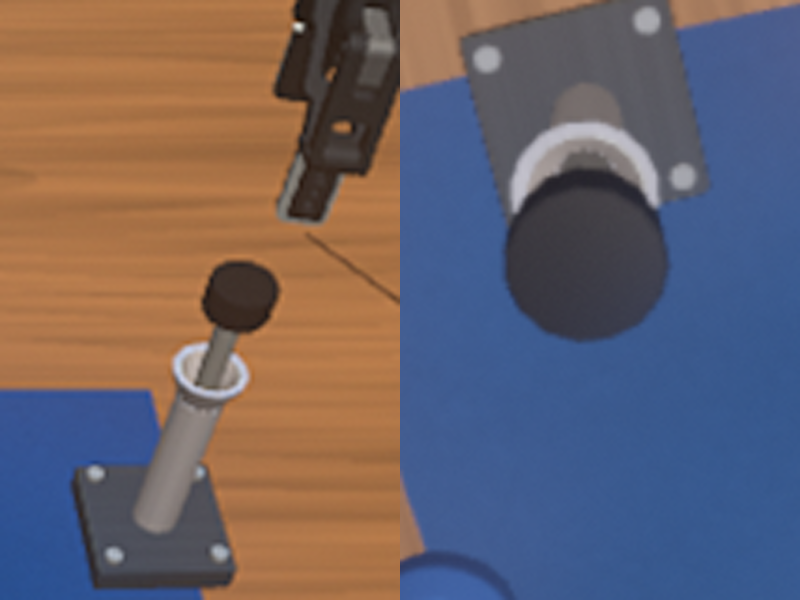

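The rod stands freely in the bore with its knob at wrist crop (587,260), about (316,218) in the full image. Next I find its centre and push with closed fingers.

Run:
```python
from h import *
s=observe();w=get_image("wrist");T=rot(s["orientation"])
for z in (205,216):
    p=wonz(w,(316.1,218),s,z);print(p.round(1),(T.T@(p-s["position"])).round(1))
```

```text
[495.4 253.4 205. ] [ -2.2   0.4 148.6]
[496.1 256.8 216. ] [  1.3   0.4 137.6]
```

{"name": "send_rows", "arguments": {
  "moves": [0,0,0,0,0,0,0,0,0,0,0,0,0,0,0,0,0,0,0,0,0,0,0,0,0,0,0,0,0,0,0,0,0,0,0]
}}

```text
clock: 13.18
position: [495.4, 255.7, 353.5]
orientation: [-0.0, 0.78, 0.626, 0.0]
ft_force: [0.2, -0.3, -0.3]
opening: -0.002
gripper_force: 0.0
```

{"name": "send_rows", "arguments": {
  "moves": [0,0,0.025,0,0,0,0,0,0,0.025,0,0,0,0,0,0,0.008,0,0,0,0,0,0,0.004,0,0,0,0,0,0,0.004,0,0,0,0,0,0,0.004,0,0,0,0,0,0,0.004,0,0,0,0,0,0,0,0,0,0,0]
}}

```text
clock: 14.18
position: [495.5, 255.7, 279.6]
orientation: [0.0, 0.78, 0.626, 0.0]
ft_force: [0.4, 0.0, -0.4]
opening: -0.003
gripper_force: 0.0
```

{"name": "send_rows", "arguments": {
  "moves": [0,0,0.004,0,0,0,0,0,0,0.004,0,0,0,0,0,0,0.004,0,0,0,0,0,0,0.004,0,0,0,0,0,0,0.004,0,0,0,0,0,0,0.004,0,0,0,0]
}}

```text
clock: 14.92
position: [495.6, 255.7, 255.6]
orientation: [0.0, 0.78, 0.626, 0.0]
ft_force: [0.9, 0.6, 5.0]
opening: 0.003
gripper_force: 2.6
```

{"name": "send_rows", "arguments": {
  "moves": [0,0,0.003,0,0,0,0,0,0,0.003,0,0,0,0,0,0,0.002,0,0,0,0,0,0,0.002,0,0,0,0,0,0,0.0015,0,0,0,0,0,0,0,0,0,0,0]
}}

```text
clock: 15.68
position: [495.4, 255.6, 243.8]
orientation: [-0.0, 0.78, 0.626, -0.0]
ft_force: [0.4, 0.2, 1.8]
opening: 0.002
gripper_force: 1.0
```

{"name": "send_rows", "arguments": {
  "moves": [0,0,0.001,0,0,0,0,0,0,0.001,0,0,0,0,0,0,0,0,0,0,0]
}}

```text
clock: 16.05
position: [495.5, 255.7, 242.3]
orientation: [0.0, 0.78, 0.626, 0.0]
ft_force: [-1.1, -0.1, 8.6]
opening: 0.005
gripper_force: 4.3
```

{"name": "send_rows", "arguments": {
  "moves": [0,0,0.001,0,0,0,0,0,0,0,0,0,0,0]
}}

```text
clock: 16.3
position: [495.5, 255.7, 242.2]
orientation: [0.0, 0.78, 0.626, 0.001]
ft_force: [-4.5, -1.8, 18.2]
opening: -0.001
gripper_force: 9.2
```

The tool has stopped at z = 242.2 while the force rose to 18 N, so the knob is on the mouth. I retreat and check.

{"name": "send_rows", "arguments": {
  "moves": [0,0,-0.005,0,0,0,0,0,0,-0.02,0,0,0,0,0,0,-0.04,0,0,0,0,0,0,-0.04,0,0,0,0,0,0,-0.02,0,0,0,0,0,0,0,0,0,0,0]
}}

```text
clock: 17.05
position: [495.6, 255.7, 366.8]
orientation: [0.0, 0.78, 0.626, 0.001]
ft_force: [-0.9, 0.5, -0.4]
opening: -0.0
gripper_force: 0.0
```

Run:
```python
from h import *
x=get_image("scene")["color"]
cv2.imwrite("pics/end.png",cv2.resize(x[60:220,400:507],(400,600),interpolation=2)[:,:,::-1])
```

```text
(no output)
```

View pics/end.png

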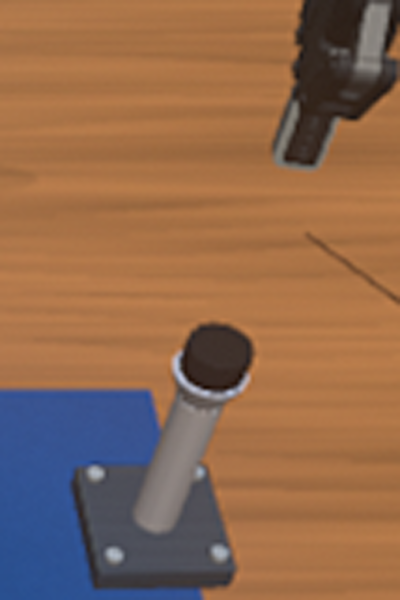

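The knob sits on the rim at crop (215,360), and the gripper is clear of it.

```bash
python3 -c "
from workcell import *
print(finish_job())"
```

```text
the job is handed in; nothing more can be done
None
```

The job is handed in at about 17 s on the clock: the long plunger was released standing partway in the bore, then pushed until its knob sat on the barrel's mouth, and the last picture shows it there with the gripper clear; no verdict came back.

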